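# Gauge look-alike rollers and sort them by bore

## Task

The two teal rollers look alike, but either may have a large or a small bore. One at a time, slide each down over the stepped gauge pin as far as it will go without forcing it, then stand it upright and gently in the blue tray if it went all the way down to the red flange, or in the plywood tray if it stopped at the step, before you take the next. Do not shift or tip the grey roller, the bottle, the jar or the carton.

Things in the scene. Friction and masses are not known exactly. Their poses are not given: they have to be found in the camera images.
- roller_1: one of two look-alike teal rollers standing open end down: body 42 mm across, 74 tall, topped by a black stub 18 mm across, 36 long (110 in all). A blind hole 68 mm deep runs up from the open lower end; its bore is 20 mm (small) or 29 mm (large), which cannot be seen: find it with the gauge. 0.18 to 0.27 kg. Origin: centre of the underside (rim of the bore); z up along its axis
- roller_2: one of two look-alike teal rollers standing open end down: body 42 mm across, 74 tall, topped by a black stub 18 mm across, 36 long (110 in all). A blind hole 68 mm deep runs up from the open lower end; its bore is 20 mm (small) or 29 mm (large), which cannot be seen: find it with the gauge. 0.18 to 0.27 kg. Origin: centre of the underside (rim of the bore); z up along its axis
- gauge: fixed stepped gauge pin. Red flange 84 mm across, top at 12 mm height; steel pin 26 mm across up to a step at 42 mm (edge chamfered 1.5), then a nose 16 mm across up to 72 mm (last 5 tapered). A large-bore roller slides down until its rim (origin) rests on the flange, at 12 mm; a small-bore one stops with its rim on the step, at 42. Origin: centre of the flange's underside, on the pin axis; z up
- blue_tray: blue plastic tray, fixed to the bench: 210 mm long (its x) by 86 mm wide (its y) by 30 mm high outside, walls and floor 5 mm; room for three rollers standing in a row along x, 62 mm apart. Origin: centre of the underside; z up. For large-bore rollers
- plywood_tray: plywood tray, fixed to the bench: 210 mm long (its x) by 86 mm wide (its y) by 30 mm high outside, walls and floor 5 mm; room for three rollers standing in a row along x, 62 mm apart. Origin: centre of the underside; z up. For small-bore rollers
- slab: aluminium slab fixed to the bench on which the rollers, the grey roller and the bottle stand: 150 (x) by 280 (y) by 10 mm. Origin: centre of the underside
- grey_roller: bystander: tall grey roller standing upright, 42 mm across, 145 mm tall plus a black stub 18 mm across and 30 mm long (175 mm in all); leave it alone. Origin: centre of the underside
- bottle: bystander: white bottle with yellow label and red cap, 52 mm across, 170 mm tall; leave it alone. Origin: centre of the underside
- jar: bystander: orange jar with black lid beside the gauge, 56 mm across, 80 mm tall; leave it alone. Origin: centre of the underside
- carton: bystander: small cardboard carton beside the gauge, 50 by 50 by 70 mm tall; leave it alone. Origin: centre of the underside
Mind the look-alikes: they are no part of the job. Of the things that look like the blue_tray, take the one that is farthest from the robot's base at the start.

How it is judged:
On the way, in this order (a step that is already met when the one before it is completed fails the run):
1. a first roller is down on the gauge as far as it goes (((horizontal distance between roller_1 and gauge below 0.005 m and z of roller_1 in the frame of gauge below 0.017 m and angle between roller_1's own z axis and vertical below 0.12 rad) or (horizontal distance between roller_2 and gauge below 0.005 m and z of roller_2 in the frame of gauge below 0.047 m and angle between roller_2's own z axis and vertical below 0.12 rad))), for 0.2 s.
2. with the first roller standing in its right tray, the other is down on the gauge as far as it goes (((horizontal distance between roller_1 and gauge below 0.005 m and z of roller_1 in the frame of gauge below 0.017 m and angle between each of roller_1, roller_2's own z axis and vertical below 0.12 rad and x of roller_2 in the frame of plywood_tray between -0.085 and 0.085 m and y of roller_2 in the frame of plywood_tray between -0.025 and 0.025 m and z of roller_2 in the frame of plywood_tray between 0 and 0.01 m) or (horizontal distance between roller_2 and gauge below 0.005 m and z of roller_2 in the frame of gauge below 0.047 m and angle between each of roller_2, roller_1's own z axis and vertical below 0.12 rad and x of roller_1 in the frame of blue_tray between -0.085 and 0.085 m and y of roller_1 in the frame of blue_tray between -0.025 and 0.025 m and z of roller_1 in the frame of blue_tray between 0 and 0.01 m))), for 0.2 s.
At the end, for the whole second after the job is handed in: every large-bore roller stands in the blue tray and every small-bore roller in the plywood tray: on the tray's floor (underside less than 10 mm above the tray's underside), inside its walls, within 7 degrees (0.12 rad) of upright, released and at rest (x of roller_1 in the frame of blue_tray between -0.085 and 0.085 m and y of roller_1 in the frame of blue_tray between -0.025 and 0.025 m and z of roller_1 in the frame of blue_tray between 0 and 0.01 m and angle between each of roller_1, roller_2's own z axis and vertical below 0.12 rad and linear speed of each of roller_1, roller_2 below 0.03 m/s and x of roller_2 in the frame of plywood_tray between -0.085 and 0.085 m and y of roller_2 in the frame of plywood_tray between -0.025 and 0.025 m and z of roller_2 in the frame of plywood_tray between 0 and 0.01 m); the robot touches nothing.
It fails at once if a bystander (grey roller, bottle, jar, carton) is shifted more than 20 mm or tipped more than 0.25 rad (distance of any of grey_roller, bottle, jar, carton from where it was at the start of the episode above 0.02 m or angle between any of grey_roller, bottle, jar, carton's own z axis and vertical above 0.25 rad).
It fails at once if a roller is forced onto the gauge, or slammed into a tray, with more than 100 N (contact force between any of roller_1, roller_2 and gauge above 100 N or contact force between any of roller_1, roller_2 and blue_tray above 100 N or contact force between any of roller_1, roller_2 and plywood_tray above 100 N).
It also fails if it takes over 69 s, if anything falls off the work surface, if the arm or the gripper's body presses on something with over 40 N, if the wrist force passes 120 N, or if a joint passes its speed limit or range.

## Robot

A 6-joint arm with a two-finger parallel gripper is mounted at the origin on the work surface. World frame = base frame: x ahead of the robot, y to its left, z up, the work surface at z = 0. Lengths are in m, angles in rad, forces in N, time in s.
With the tool pointing down it reaches from about 0.3 to 0.875 m from the base axis. Payload 4.2 kg.
Tool frame: the origin (TCP) lies at the very end of the fingers, on their centre line; the grasp point (between the pads) lies 19 mm behind it (env.tcp_to_grasp is the distance from the TCP to the grasp point, in m); z points along the fingers, y is the line along which they close (so a half turn about z gives the same grasp; the last joint's range is limited). The gripper opens to 85 mm and grips with 20 to 120 N. Pads are 22 mm wide; open, the fingers measure 114 mm over their backs; the gripper's body (76 mm by 85 mm) begins 54 mm behind the grasp point. The pads swing forward as they close: fully open they stand 13 mm farther back than shut.
Start: joints at [-0.02, 0.32, 1.565, -0, 1.257, -0.02], TCP at [0.575, 0, 0.231] pointing down, gripper open.
Joint ranges: [-3.11, 3.11], [-0.84, 2.01], [0.21, 2.61], [-1.34, 4.49], [0.05, 2.63], [-2.56, 2.56]. Speed limits (rad/s): [2.57, 2.57, 3.14, 3.14, 3.14, 3.14].

## Interface

Orientations are given as [roll, pitch, yaw] about the fixed x, y, z axes, in that order (R = Rz(yaw) Ry(pitch) Rx(roll)).
In Python, from bench import monitor, snapshot, camera_model, env gives the robot as it stands.
- The arm moves only by the tool servo_tool, never from a script. Its argument "steps" is a list of rows, each a list of 4 numbers: the shift along the tool's x, y, z in m, then the turn about the tool's z in rad. In form: [[tx, ty, tz, roll], ...]. A call has 1 to 20 rows; each row is the pose to reach, as a shift and turn from the pose commanded when the call began, along the tool's axes at that moment; what a row does not reach only later rows make up. A row lasts 1/12 s, in which the tool goes at most 41.7 mm and 7.16 degrees, less where a joint would pass 70% of its speed; a pose out of reach is approached as far as the arm can. A call with a gripper value outside its range is refused whole. "grip" is the opening in per cent of the stroke, from 0 (shut) to 100 (fully open), set as the call begins (left out, the last holds). The fingers move at their own pace and stop on an object; "grip_force" is the grip in N (left out, the last holds). Time passes only in rows, so rows that repeat a pose let the fingers close. It gives the time, the measured TCP pose, the force and the opening at its end, in the units of the state.
- monitor.read_state(): the state, without advancing time (a new reading comes with each control period).
- snapshot(name): name is "scene" or "side" or "wrist"; returns the picture (384x512x3 uint8, red, green, blue); there is no depth.
- camera_model(name): a dict with "fx", "fy", "cx", "cy" (pixels), "R" (3x3) and "t" (3): a world point X has camera coordinates R X + t. Camera axes: x right, y down, z forward; pixel columns grow to the right and rows downward; lengths in m; the calibration is good to about 2 mm. A picture is of the moment at which its call begins: read the wrist's pose just before it. camera_model takes no time and is no camera call; for the wrist camera it gives the pose at the moment of the call.
- env.hand_in(): hands the job in, once; it reports no verdict.
The state is a dict: "clock": time; "joint_positions": joint angles; "dq": joint speeds; "joint_torque": joint torques, N m; "ee_pos": TCP position; "eef_rot": TCP orientation; "ft_force": force on the tool from outside, world axes, zero at the start; "torque": the same for the moment, N m; "width": finger opening in m.
Only numpy, scipy, OpenCV 4.12 (cv2) and the standard library are available. Lean on these libraries where they do the work, as an engineer would, in place of code of your own. Each camera call takes 0.05 s, during which the arm holds its last target. There are 200 camera calls.

## Working session

There is one attempt and no reset: what is moved stays moved. The work goes in short steps, Python scripts to look and compute and a tool call to move; the robot and the scene stay as the last step left them, time stands still between calls to the robot, and variables do not carry over. Pictures are saved under pics/ and viewed, on a budget of 10 in all, crops included, one or two more only if the job needs it, and the job is handed in when it is done.

Besides the shell and the picture viewer there is one more tool, called as name(argument=value, ...), one argument or row to a line, values as JSON. servo_tool: Moves the arm, as the interface text tells. Its arguments: {"type":"object","properties":{"steps":{"type":"array"},"grip":{"type":"number"},"grip_force":{"type":"number"}},"required":["steps"]}

```bash
ls; mkdir -p pics
cat > h.py <<'E'
import numpy as np, cv2
from bench import monitor, snapshot, camera_model, env
def snap(n,f,crop=None,k=1):
    im=snapshot(n)[:,:,::-1]; cv2.imwrite(f'pics/{f}_raw.png',im); return im
def ray(n,u,v,z,m=None):
    m=m or camera_model(n); R=np.array(m['R']);t=np.array(m['t'])
    c=-R.T@t; d=R.T@np.array([(u-m['cx'])/m['fx'],(v-m['cy'])/m['fy'],1]); return c+d*(z-c[2])/d[2]
def proj(n,X):
    m=camera_model(n); p=np.array(m['R'])@np.array(X)+np.array(m['t']); return m['fx']*p[0]/p[2]+m['cx'],m['fy']*p[1]/p[2]+m['cy']
E
python3 - <<'E'
from h import *
s=monitor.read_state(); print(s)
a=snap('scene','scene0'); b=snap('side','side0')
cv2.imwrite('pics/scene.png',cv2.resize(a,(800,600),interpolation=cv2.INTER_CUBIC))
cv2.imwrite('pics/side.png',cv2.resize(b,(800,600),interpolation=cv2.INTER_CUBIC))
for n in('scene','side'):
    m=camera_model(n); print(n,m, -np.array(m['R']).T@np.array(m['t']))
E
```

```text
pics
{'clock': 0.0, 'joint_positions': array([-2.00519908e-02,  3.20268924e-01,  1.56570424e+00,  4.93595702e-05,
        1.25742603e+00, -2.00358630e-02]), 'dq': array([ 4.60961788e-04, -5.97661628e-04, -1.06240434e-03, -9.78906903e-04,
        2.90206654e-03,  8.69066328e-05]), 'joint_torque': array([ 7.05825660e-04, -4.15526962e+01, -2.34157133e+01, -1.88356019e-06,
        8.09230405e-03,  1.54784908e-05]), 'ee_pos': array([ 5.7449957e-01, -4.1429419e-06,  2.3048569e-01]), 'eef_rot': array([-3.13978742e+00, -8.31119045e-05,  1.57076487e+00]), 'ft_force': array([ 0.53152226,  0.20549274, -0.41367816]), 'torque': array([-0.07228382,  0.02276841,  0.07737454]), 'width': 0.08578365702088492}
scene {'fx': 462.1076822818365, 'fy': 462.1076822818365, 'cx': 266.48616665779707, 'cy': 191.82749775898534, 'R': array([[-0.04055836,  0.99908365,  0.01367013],
       [ 0.78240055,  0.04026539, -0.6214725 ],
       [-0.62145345, -0.01451039, -0.7833167 ]]), 't': array([ 0.00328613, -0.31071369,  1.70973399])} [1.30575593 0.0340368  1.14611825]
side {'fx': 369.41361273924934, 'fy': 369.41361273924934, 'cx': 259.007537428803, 'cy': 189.22852379669013, 'R': array([[ 0.70977409, -0.7043024 ,  0.01337446],
       [-0.51436665, -0.53114813, -0.67328197],
       [ 0.48129793,  0.47099872, -0.73926485]]), 't': array([-0.31071095,  0.23183495,  0.85298268])} [-0.07075604 -0.49744951  0.79082599]
```

View pics/scene.png

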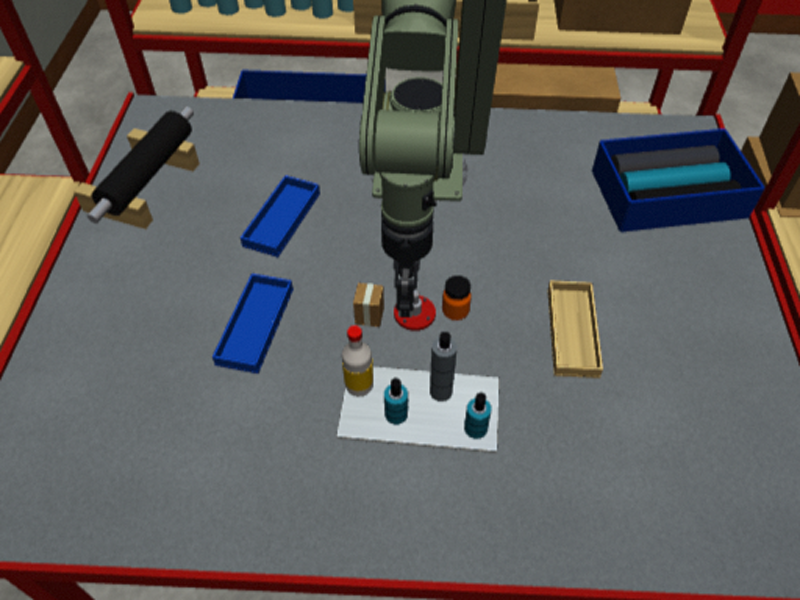

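View pics/side.png

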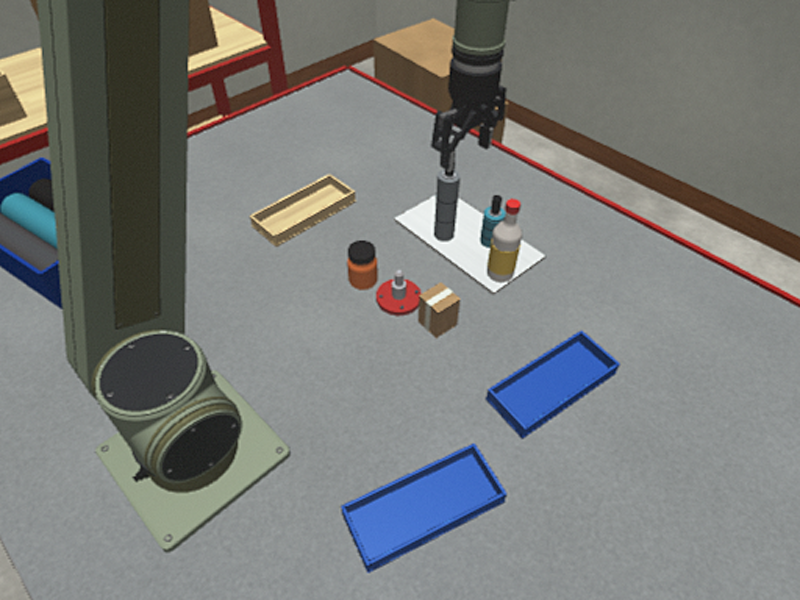

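The scene shows two teal rollers at (396,402) and (478,415), with the grey roller at (442,370) as a look-alike to leave alone. There are two blue trays, at (281,215) and (254,323). The latter is farther from the base, so it is the one to use; in the side view it is at (553,383). Next I'll measure, with one enlarged close crop.

Run:
```python
from h import *
a=cv2.imread('pics/scene0_raw.png'); b=cv2.imread('pics/side0_raw.png')
c1=cv2.resize(a[165:295,205:330],None,fx=4.6,fy=4.6,interpolation=cv2.INTER_CUBIC) # 575x598
cv2.imwrite('pics/c1.png',c1)
P=[('R1 stubtop',396,382,.12),('R2 stubtop',480,398,.12),('grey top',445,337,.185),('bottle top',354,331,.18),('jar top',457,283,.08),('flange',414,313,.012)]
for n,u,v,z in P: print(n,ray('scene',u*.64,v*.64,z).round(4))
# trays by colour: outer rim corners
for n,im in(('scene',a),('side',b)):
    h=cv2.cvtColor(im,cv2.COLOR_BGR2HSV)
    for nm,lo,hi in(('blue',(108,150,60),(122,255,255)),('wood',(12,50,80),(28,220,255))):
        m=cv2.inRange(h,lo,hi); k,l,st,ce=cv2.connectedComponentsWithStats(m)
        for i in range(1,k):
            if st[i,4]>900:
                q,_=cv2.findContours((l==i).astype('uint8'),0,1); q=max(q,key=cv2.contourArea)
                ap=cv2.approxPolyDP(cv2.convexHull(q),4,True)[:,0]
                print(n,nm,st[i,4],ce[i].round(),ap.tolist(),[ray(n,*p,.03)[:2].round(3).tolist() for p in ap])
for n,u,v,z in [('pin top',399,272,.072),('flange',399,296,.012),('jar',362,251,.08),('carton top',439,296,.07),('bottle',513,205,.18),('grey',449,151,.185),('R1',497,199,.12)]: print('side',n,ray('side',u*.64,v*.64,z).round(4))
```

```text
R1 stubtop [ 0.6679 -0.0117  0.12  ]
R2 stubtop [0.6918 0.1276 0.12  ]
grey top [0.6185 0.0661 0.185 ]
bottle top [ 0.6103 -0.0839  0.18  ]
jar top [0.4149 0.0906 0.08  ]
flange [0.4397 0.0097 0.012 ]
scene blue 1216 [179. 138.] [[203, 119], [177, 163], [155, 157], [155, 149], [183, 112]] [[0.105, -0.223], [0.316, -0.28], [0.294, -0.356], [0.258, -0.363], [0.073, -0.298]]
scene blue 1674 [161. 207.] [[185, 179], [165, 237], [138, 233], [136, 227], [160, 176]] [[0.382, -0.245], [0.599, -0.269], [0.59, -0.348], [0.57, -0.359], [0.374, -0.325]]
scene wood 2794 [162.  14.] [[243, 0], [236, 26], [87, 21], [84, 13], [90, 0]] [[-0.698, -0.14], [-0.483, -0.155], [-0.481, -0.8], [-0.543, -0.83], [-0.652, -0.834]]
scene wood 2661 [391.  20.] [[463, 23], [461, 34], [320, 28], [324, 0], [453, 0]] [[-0.569, 0.836], [-0.483, 0.809], [-0.491, 0.207], [-0.722, 0.233], [-0.761, 0.833]]
scene wood 1609 [356.  52.] [[397, 62], [315, 59], [318, 40], [392, 43]] [[-0.268, 0.507], [-0.268, 0.18], [-0.401, 0.196], [-0.398, 0.504]]
scene wood 3014 [ 18. 148.] [[61, 119], [0, 220], [0, 112], [45, 113]] [[0.13
[... 749 characters left out ...]
], [283, 71], [216, 34], [277, 11], [290, 18]] [[0.979, 0.381], [0.936, 0.369], [0.951, 0.792], [1.334, 0.777], [1.321, 0.678]]
side wood 1543 [14. 60.] [[26, 30], [30, 81], [0, 91], [0, 38]] [[0.354, 1.405], [0.195, 0.973], [0.09, 0.98], [0.242, 1.404]]
side wood 1528 [193. 134.] [[226, 122], [226, 129], [177, 157], [161, 144], [162, 136], [208, 112]] [[0.559, 0.279], [0.535, 0.251], [0.34, 0.252], [0.339, 0.335], [0.364, 0.366], [0.551, 0.363]]
side pin top [0.4295 0.0072 0.072 ]
side flange [0.4283 0.0054 0.012 ]
side jar [0.4133 0.0853 0.08  ]
side carton top [ 0.4397 -0.0791  0.07  ]
side bottle [ 0.6023 -0.0887  0.18  ]
side grey [0.6363 0.0877 0.185 ]
side R1 [ 0.6609 -0.0168  0.12  ]
```

View pics/c1.png

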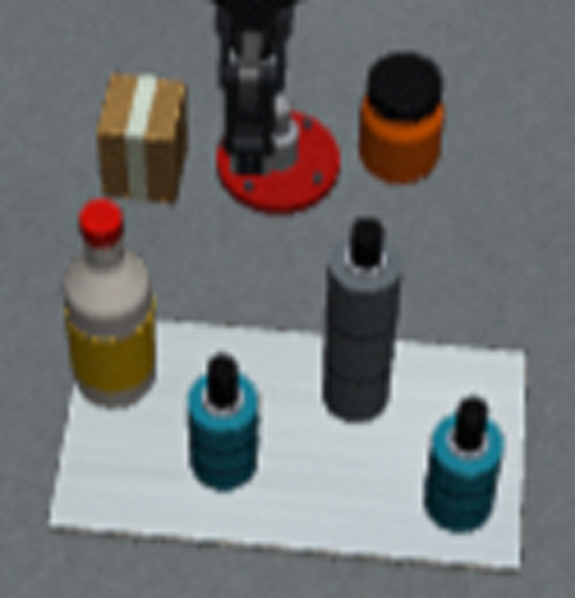

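Crop: the R1 stub top is at crop (223,362), R2 at (472,405), the grey stub at (367,230) and the pin at (285,110). That confirms the choice of rollers. Now a wrist view.

Run:
```python
from h import *
m=camera_model('wrist'); a=snap('wrist','w0')
R=np.array(m['R']);t=np.array(m['t']);print(m['fx'],m['cx'],m['cy'],-R.T@t,R)
cv2.imwrite('pics/w0.png',a)
for X in [(.4295,.0072,.072),(.664,-.014,.12),(.692,.128,.12),(.6185,.066,.185)]: print(X,proj('wrist',X))
```

```text
298.81239653121037 260.60400673338245 192.7868101648827 [0.57534974 0.08249712 0.37344322] [[ 9.99997210e-01 -6.86499532e-04 -2.26004060e-03]
 [ 7.17407196e-05 -9.47562577e-01  3.19570270e-01]
 [-2.36091473e-03 -3.19569541e-01 -9.47559884e-01]]
(0.4295, 0.0072, 0.072) (np.float64(120.66785118953106), np.float64(168.6782054844188))
(0.664, -0.014, 0.12) (np.float64(358.97953342837945), np.float64(204.26397344572993))
(0.692, 0.128, 0.12) (np.float64(415.7840423525075), np.float64(28.254156948691758))
(0.6185, 0.066, 0.185) (np.float64(331.3116773091243), np.float64(120.25394852485088))
```

View pics/w0.png

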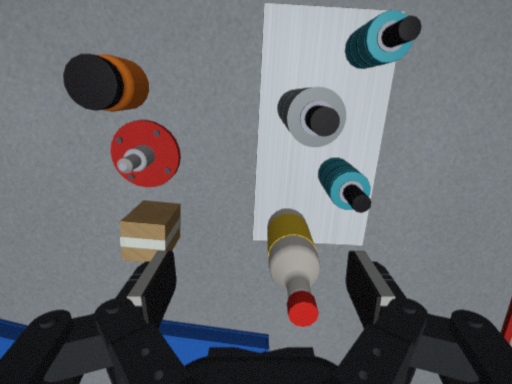

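The wrist view shows everything: R1 stub top at (360,202), R2 at (408,27), pin tip at (125,165), flange centre at (145,153), grey stub at (323,121), jar lid at (93,82) and carton at (150,232).

Run:
```python
from h import *
for n,u,v,z in [('pin',125,165,.072),('flange',145.5,153.5,.012),('R1',360,202,.12),('R2',408,27,.12),('R1 bodytop',350,192,.084),('R2 bodytop',389,38,.084),('grey',323,121,.185),('bottle',303,311,.18),('jar',93,82,.08)]: print(n,ray('wrist',u,v,z).round(4))
# blobs: dark stub centroids / red flange centroid
a=cv2.imread('pics/w0_raw.png');h=cv2.cvtColor(a,cv2.COLOR_BGR2HSV)
red=cv2.inRange(h,(0,150,80),(6,255,255))[100:200,100:200]
q=max(cv2.findContours(red,0,1)[0],key=cv2.contourArea); e=cv2.fitEllipse(cv2.convexHull(q)); print(e, ray('wrist',e[0][0]+100,e[0][1]+100,.012))
```

```text
pin [0.4346 0.0111 0.072 ]
flange [0.4338 0.0113 0.012 ]
R1 [ 0.6647 -0.0118  0.12  ]
R2 [0.686  0.1288 0.12  ]
R1 bodytop [ 0.666  -0.0143  0.084 ]
R2 bodytop [0.6865 0.1269 0.084 ]
grey [0.6134 0.0656 0.185 ]
bottle [ 0.6083 -0.0812  0.18  ]
jar [0.4202 0.0914 0.08  ]
((44.871856689453125, 53.145755767822266), (63.51751708984375, 70.80847930908203), 126.38495635986328) [0.43304623 0.01173219 0.012     ]
```

servo_tool(
  steps=[
    [-0.006, 0.04, 0.01, 0],
    [-0.013, 0.08, 0.03, 0],
    [-0.013, 0.0905, 0.04, 0],
    [-0.013, 0.0905, 0.04, 0],
    [-0.013, 0.0905, 0.04, 0],
    [-0.013, 0.0905, 0.04, 0],
  ],
  grip=60,
)

```text
clock: 0.65
ee_pos: [0.6648, -0.0129, 0.1916]
eef_rot: [-3.141, -0.0, 1.571]
ft_force: [-0.2, -0.2, 0.7]
width: 0.0512
```

Run:
```python
from h import *
s=monitor.read_state();print(s['clock'],s['ee_pos'],s['eef_rot'],s['width'])
a=snap('wrist','w1'); cv2.imwrite('pics/w1.png',cv2.resize(a[60:384,130:430],None,fx=1.8,fy=1.8,interpolation=cv2.INTER_CUBIC))
m=camera_model('wrist'); np.save('w1.npy',m,allow_pickle=True)
p=s['ee_pos'];print(proj('wrist',(.665,-.013,.12)),proj('wrist',(.665,-.013,.084)))
```

```text
0.65 [ 0.66481134 -0.01288341  0.1916254 ] [-3.14093566e+00 -7.91278071e-05  1.57088031e+00] 0.05123666759076369
(np.float64(260.2657909943024), np.float64(205.16012750213824)) (np.float64(260.3114708941477), np.float64(190.56335920300162))
```

View pics/w1.png

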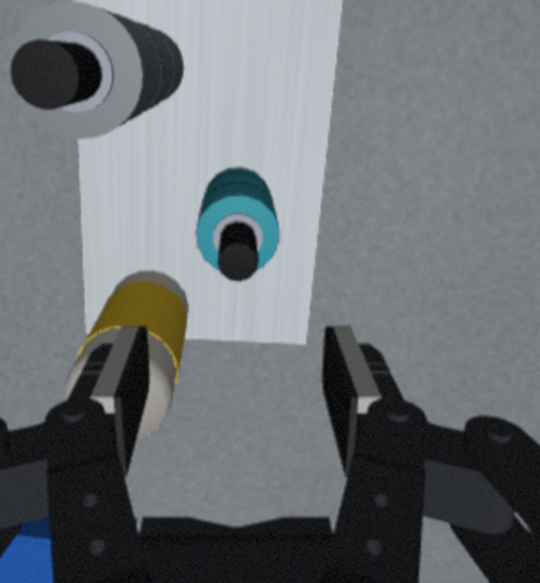

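servo_tool(
  steps=[
    [0, 0.0015, 0.035, 0],
    [0, 0.0015, 0.07, 0],
    [0, 0.0015, 0.095, 0],
    [0, 0.0015, 0.1015, 0],
    [0, 0.0015, 0.1015, 0],
    [0, 0.0015, 0.1015, 0],
  ],
)

```text
clock: 1.2
ee_pos: [0.6677, -0.0129, 0.0919]
eef_rot: [3.139, 0.0, 1.571]
ft_force: [-0.9, -0.2, 1.2]
width: 0.0515
```

servo_tool(
  steps=[
    [0, 0, 0, 0],
    [0, 0, 0, 0],
    [0, 0, 0, 0],
    [0, 0, 0, 0],
    [0, 0, 0, 0],
    [0, 0, 0, 0],
    [0, 0, 0, 0],
    [0, 0, 0, 0],
  ],
  grip=0,
  grip_force=50,
)

```text
clock: 1.87
ee_pos: [0.6678, -0.013, 0.0918]
eef_rot: [3.139, 0.0, 1.571]
ft_force: [-2.1, -1.2, 6.8]
width: 0.0164
```

servo_tool(
  steps=[
    [0, 0, -0.02, 0],
    [0, 0, -0.06, 0],
    [0, 0, -0.1, 0],
    [0, 0, -0.14, 0],
    [0, -0.01, -0.16, 0],
    [0, -0.045, -0.16, 0],
    [0, -0.085, -0.16, 0],
    [0, -0.125, -0.16, 0],
    [-0.01, -0.165, -0.15, 0],
    [-0.027, -0.2, -0.135, 0],
    [-0.027, -0.225, -0.115, 0],
    [-0.027, -0.234, -0.103, 0],
    [-0.027, -0.234, -0.103, 0],
    [-0.027, -0.234, -0.103, 0],
    [-0.027, -0.234, -0.103, 0],
  ],
)

```text
clock: 3.12
ee_pos: [0.435, -0.0401, 0.1939]
eef_rot: [3.138, 0.0, 1.571]
ft_force: [0.9, 0.5, -2.0]
width: 0.0162
```

Run:
```python
from h import *
s=monitor.read_state();print(s['clock'],s['ee_pos'],s['eef_rot'],s['width'],s['ft_force'])
a=snap('wrist','w2');b=snap('scene','s2');c=snap('side','d2')
f=lambda i,w,h:cv2.resize(i,(w,h),interpolation=cv2.INTER_CUBIC)
print(proj('scene',s['ee_pos']),proj('side',s['ee_pos']))
L=f(a[100:384,130:420],396,388)
u,v=map(int,proj('side',(.434,-.01,.06)));S=f(c[v-50:v+50,u-50:u+50],400,400);print('side org',u-50,v-50)
cv2.imwrite('pics/m2.png',np.hstack([f(L,400,400),S]))
```

```text
3.1167 [ 0.43496738 -0.04009451  0.19390968] [3.13829631e+00 2.89340217e-04 1.57093353e+00] 0.01615684964677858 [ 0.86247223  0.5005488  -1.99679045]
(np.float64(247.9164810427337), np.float64(158.63648893832533)) (np.float64(270.8479115117075), np.float64(147.71189934010863))
side org 210 129
```

View pics/m2.png

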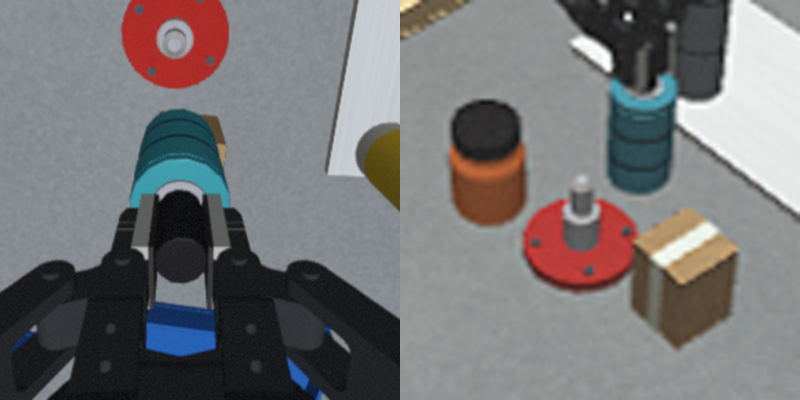

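Wrist panel: pin tip at (175,45), flange centre at (175,34), stub top at (181,258), shoulder ring centre at about (180,190). The roller hangs upright and clear of the carton.

Run:
```python
from h import *
s=monitor.read_state();p=s['ee_pos'];rim=p[2]-.082
f=lambda x,y:(130+x*.725,100+y*.71)
for n,q,z in [('pin tip',(175,45),.072),('step rim',(175,38),.042),('flange',(175.5,34),.012),('stubtop',(181,260),rim+.11),('shoulder c',(180.5,195),rim+.074)]: print(n,ray('wrist',*f(*q),z).round(4))
a=cv2.imread('pics/w2_raw.png');h=cv2.cvtColor(a,cv2.COLOR_BGR2HSV)
red=cv2.inRange(h,(0,150,80),(6,255,255));
q=max(cv2.findContours(red,0,1)[0],key=cv2.contourArea); e=cv2.fitEllipse(cv2.convexHull(q)); print(e, ray('wrist',*e[0],.012))
# teal width centre per row
teal=cv2.inRange(h,(80,90,40),(100,255,255))
for v in range(180,245,6):
    x=np.where(teal[v])[0]; print(v,x.min(),x.max(),(x.min()+x.max())/2)
```

```text
pin tip [0.4321 0.0094 0.072 ]
step rim [0.4318 0.0104 0.042 ]
flange [0.4318 0.0101 0.012 ]
stubtop [ 0.4354 -0.0401  0.2216]
shoulder c [ 0.4353 -0.0355  0.1856]
((256.6900329589844, 122.80404663085938), (76.70455932617188, 78.3175048828125), 175.46849060058594) [0.43125708 0.01144928 0.012     ]
180 248 270 259.0
186 240 279 259.5
192 236 282 259.0
198 234 284 259.0
204 232 286 259.0
210 231 287 259.0
216 230 289 259.5
222 228 291 259.5
228 227 293 260.0
234 226 294 260.0
240 224 295 259.5
```

servo_tool(
  steps=[
    [0.02, -0.003, 0, 0],
    [0.045, -0.003, 0.01, 0],
    [0.0505, -0.003, 0.025, 0],
    [0.0505, -0.003, 0.032, 0],
    [0.0505, -0.003, 0.032, 0],
    [0.0505, -0.003, 0.032, 0],
    [0.0505, -0.003, 0.032, 0],
  ],
)

```text
clock: 3.85
ee_pos: [0.4309, 0.01, 0.1615]
eef_rot: [3.14, 0.0, 1.57]
ft_force: [0.3, -0.7, -2.2]
width: 0.0162
```

Run:
```python
from h import *
s=monitor.read_state();print(s['clock'],s['ee_pos'],s['width'],s['ft_force'])
b=snap('scene','s3');c=snap('side','d3')
f=lambda i,w,h:cv2.resize(i,(w,h),interpolation=cv2.INTER_CUBIC)
o=[]
for n,i in(('scene',b),('side',c)):
    u,v=map(int,proj(n,(.432,.01,.06))); o.append(f(i[v-35:v+35,u-35:u+35],400,400)); print(n,'org',u-35,v-35,'scale',70/400)
cv2.imwrite('pics/m3.png',np.hstack(o))
```

```text
3.85 [0.43085625 0.0099936  0.16145072] 0.016221258231744903 [ 0.27952828 -0.73059711 -2.17481701]
scene org 230 153 scale 0.175
side org 220 141 scale 0.175
```

View pics/m3.png

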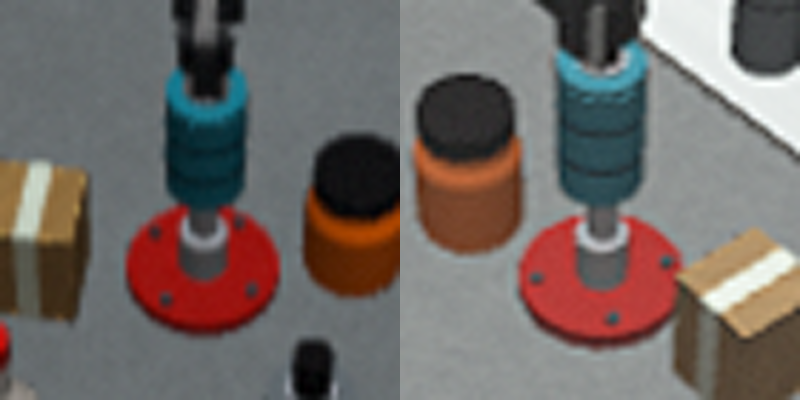

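The roller appears centred over the pin within about 1 px in both views: scene 205 vs 204.5, side 600 vs 602. Sharpening it numerically.

```bash
cat > al.py <<'E'
from h import *
def align(sc,sd,tcp,rim):
    A=[];B=[]
    for n,fn in(('scene',sc),('side',sd)):
        h=cv2.cvtColor(cv2.imread(fn),cv2.COLOR_BGR2HSV); u0,v0=map(int,proj(n,(.432,.0105,rim+.03)))
        w=h[v0-40:v0+40,u0-30:u0+30]; teal=cv2.inRange(w,(80,90,30),(105,255,255))
        teal=cv2.morphologyEx(teal,cv2.MORPH_CLOSE,np.ones((3,3)))
        mid=[];
        for z in np.arange(rim+.012,rim+.06,.006):
            v=int(round(proj(n,(tcp[0],tcp[1],z))[1]))-v0+40
            x=np.where(teal[v])[0]
            if len(x)>10: mid.append((x.min()+x.max())/2+u0-30-proj(n,(tcp[0],tcp[1],z))[0])
        u1,v1=map(int,proj(n,(.432,.0105,.012))); w=h[v1-30:v1+30,u1-40:u1+40]
        red=cv2.inRange(w,(0,150,60),(7,255,255))|cv2.inRange(w,(174,150,60),(180,255,255)); q=max(cv2.findContours(red,0,1)[0],key=cv2.contourArea)
        # only columns: extremes of flange
        xs=q[:,0,0]; fu=(xs.min()+xs.max())/2+u1-40-proj(n,(.432,.0105,.010))[0]
        # pin body columns between z .02-.04, grey low-saturation
        pm=[]
        for z in np.arange(.022,.041,.004):
            u,v=proj(n,(.432,.0105,z)); r=h[int(round(v)),int(u)-9:int(u)+10,1]; g=np.where(r<110)[0]
            if len(g)>3: pm.append((g.min()+g.max())/2+int(u)-9-u)
        print(n,'roller-TCP px',np.round(mid,1),'flange px',round(fu,2),'pin px',np.round(pm,1))
        m=camera_model(n);R=np.array(m['R']);d=(R@np.array([.432,.01,.06])+np.array(m['t']))[2]
        A.append(R[0,:2]*m['fx']/d);B.append((np.median(mid),fu,np.median(pm)))
    A=np.array(A);B=np.array(B); S=np.linalg.solve(A,B)
    print('roller',tcp[:2]+S[:,0],'flange',np.array([.432,.0105])+S[:,1],'pin',np.array([.432,.0105])+S[:,2])
if __name__=='__main__':
    import sys; p=monitor.read_state()['ee_pos']; align(sys.argv[1],sys.argv[2],p,p[2]-.0818)
E
python3 al.py pics/s3_raw.png pics/d3_raw.png
```

```text
scene roller-TCP px [ 0.  -0.  -0.  -0.1 -0.1 -0.1 -0.1 -0.2] flange px -0.32 pin px [-0.4 -0.4  0.1  0.1 -2.4]
side roller-TCP px [-0.5 -0.5 -0.5 -0.5 -0.5 -0.1 -0.1 -0.1] flange px -0.55 pin px [-0.1 -0.1 -0.1 -0.1 -0.1]
roller [0.42840707 0.00966163] flange [0.42877488 0.00939403] pin [0.43050536 0.00932671]
```

servo_tool(
  steps=[
    [0, 0.001, 0, 0],
    [0, 0.001, 0.004, 0],
    [0, 0.001, 0.008, 0],
    [0, 0.001, 0.012, 0],
    [0, 0.001, 0.016, 0],
    [0, 0.001, 0.02, 0],
    [0, 0.001, 0.024, 0],
    [0, 0.001, 0.028, 0],
    [0, 0.001, 0.03, 0],
    [0, 0.001, 0.03, 0],
  ],
)

```text
clock: 4.78
ee_pos: [0.4307, 0.0105, 0.1302]
eef_rot: [-3.14, 0.0, 1.571]
ft_force: [-0.9, 0.3, -2.4]
width: 0.0164
```

servo_tool(
  steps=[
    [0, 0, 0.002, 0],
    [0, 0, 0.004, 0],
    [0, 0, 0.006, 0],
    [0, 0, 0.007, 0],
    [0, 0, 0.008, 0],
    [0, 0, 0.009, 0],
    [0, 0, 0.0095, 0],
    [0, 0, 0.0095, 0],
  ],
)

```text
clock: 5.45
ee_pos: [0.4311, 0.0105, 0.1213]
eef_rot: [3.141, 0.0, 1.571]
ft_force: [1.3, 0.3, -2.7]
width: 0.0164
```

servo_tool(
  steps=[
    [0, 0, 0.002, 0],
    [0, 0, 0.004, 0],
    [0, 0, 0.006, 0],
    [0, 0, 0.006, 0],
    [0, 0, 0.006, 0],
  ],
)

```text
clock: 5.87
ee_pos: [0.431, 0.0105, 0.1152]
eef_rot: [-3.141, 0.0, 1.571]
ft_force: [0.5, -0.2, -2.5]
width: 0.0167
```

No contact well below the step, so this one has a large bore. Continuing down to the flange.

servo_tool(
  steps=[
    [0, 0, 0.003, 0],
    [0, 0, 0.006, 0],
    [0, 0, 0.009, 0],
    [0, 0, 0.012, 0],
    [0, 0, 0.015, 0],
    [0, 0, 0.017, 0],
    [0, 0, 0.0185, 0],
    [0, 0, 0.02, 0],
    [0, 0, 0.021, 0],
    [0, 0, 0.0215, 0],
    [0, 0, 0.0215, 0],
    [0, 0, 0.0215, 0],
  ],
)

```text
clock: 6.87
ee_pos: [0.431, 0.0105, 0.0939]
eef_rot: [3.141, 0.0, 1.571]
ft_force: [0.0, -0.0, -0.6]
width: 0.0166
```

servo_tool(
  steps=[
    [0, 0, 0.0005, 0],
    [0, 0, 0.0005, 0],
    [0, 0, -0.01, 0],
    [0, 0, -0.03, 0],
    [0, 0, -0.06, 0],
    [0, 0, -0.095, 0],
    [-0.02, 0.01, -0.1, 0],
    [-0.06, 0.02, -0.1, 0],
    [-0.1, 0.03, -0.1, 0],
    [-0.14, 0.04, -0.1, 0],
    [-0.18, 0.046, -0.1, 0],
    [-0.22, 0.046, -0.1, 0],
    [-0.26, 0.046, -0.1, 0],
    [-0.295, 0.046, -0.1, 0],
    [-0.3125, 0.046, -0.1, 0],
    [-0.3125, 0.046, -0.08, 0],
    [-0.3125, 0.046, -0.06, 0],
    [-0.3125, 0.046, -0.05, 0],
    [-0.3125, 0.046, -0.05, 0],
    [-0.3125, 0.046, -0.05, 0],
  ],
)

```text
clock: 8.53
ee_pos: [0.4769, -0.3016, 0.1435]
eef_rot: [-3.141, -0.001, 1.571]
ft_force: [0.5, -1.7, -2.4]
width: 0.0167
```

Run:
```python
from h import *
s=monitor.read_state();print(s['clock'],s['ee_pos'],s['width'],s['ft_force'])
b=snap('scene','s4');c=snap('side','d4')
f=lambda i,w,h:cv2.resize(i,(w,h),interpolation=cv2.INTER_CUBIC)
o=[]
for n,i in(('scene',b),('side',c)):
    u,v=map(int,proj(n,(.477,-.302,.04))); o.append(f(i[v-60:v+60,u-60:u+60],400,400)); print(n,'org',u-60,v-60)
cv2.imwrite('pics/m4.png',np.hstack(o))
```

```text
8.5333 [ 0.47690263 -0.30162118  0.14345838] 0.016665384695463345 [ 0.51387887 -1.70879279 -2.41191595]
scene org 100 140
side org 296 177
```

View pics/m4.png

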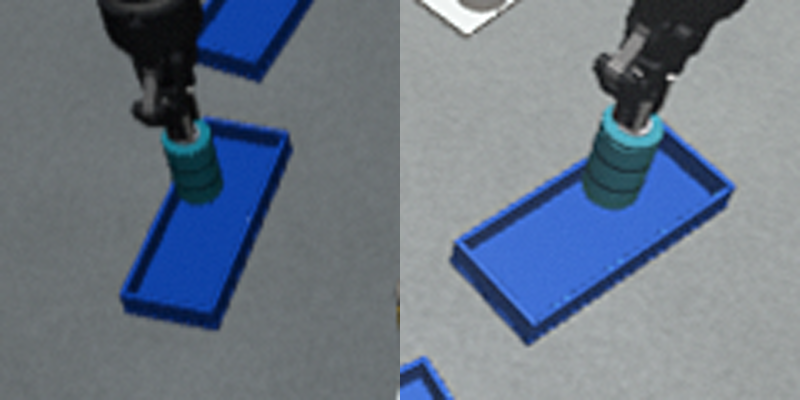

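The roller (scene crop (198,165), side crop (620,160)) hangs about 60 mm above the middle of the far blue tray. Lowering it gently.

servo_tool(
  steps=[
    [0, 0, 0.01, 0],
    [0, 0, 0.022, 0],
    [0, 0, 0.034, 0],
    [0, 0, 0.044, 0],
    [0, 0, 0.05, 0],
    [0, 0, 0.053, 0],
    [0, 0, 0.0545, 0],
    [0, 0, 0.0555, 0],
    [0, 0, 0.0562, 0],
    [0, 0, 0.0567, 0],
    [0, 0, 0.057, 0],
    [0, 0, 0.057, 0],
    [0, 0, 0.057, 0],
  ],
)

```text
clock: 9.72
ee_pos: [0.4771, -0.302, 0.087]
eef_rot: [3.141, 0.0, 1.571]
ft_force: [0.6, 0.0, -2.5]
width: 0.0165
```

servo_tool(
  steps=[
    [0, 0, 0.0005, 0],
    [0, 0, 0.001, 0],
    [0, 0, 0.001, 0],
    [0, 0, 0.001, 0],
  ],
)

```text
clock: 10.05
ee_pos: [0.4771, -0.3023, 0.0869]
eef_rot: [3.141, 0.001, 1.571]
ft_force: [-1.7, 1.0, 5.3]
width: 0.0165
```

Touched the floor (weight off, +5 N). Releasing and rising.

servo_tool(
  steps=[
    [0, 0, 0, 0],
    [0, 0, 0, 0],
    [0, 0, 0, 0],
    [0, 0, 0, 0],
    [0, 0, 0, 0],
  ],
  grip=60,
)

```text
clock: 10.47
ee_pos: [0.4771, -0.302, 0.0857]
eef_rot: [3.142, -0.0, 1.571]
ft_force: [-0.0, -0.2, 0.2]
width: 0.0514
```

servo_tool(
  steps=[
    [0, 0, -0.02, 0],
    [0, 0, -0.06, 0],
    [0, 0, -0.1, 0],
    [0, 0, -0.13, 0],
    [0.04, 0, -0.15, 0],
    [0.08, 0, -0.165, 0],
    [0.12, 0.005, -0.165, 0],
    [0.16, 0.03, -0.165, 0],
    [0.2, 0.06, -0.165, 0],
    [0.24, 0.09, -0.165, 0],
    [0.275, 0.12, -0.165, 0],
    [0.315, 0.15, -0.165, 0],
    [0.35, 0.18, -0.16, 0],
    [0.385, 0.2, -0.15, 0],
    [0.42, 0.2085, -0.13, 0],
    [0.43, 0.2085, -0.113, 0],
    [0.43, 0.2085, -0.113, 0],
    [0.43, 0.2085, -0.113, 0],
  ],
)

```text
clock: 11.97
ee_pos: [0.6846, 0.1307, 0.195]
eef_rot: [-3.136, 0.001, 1.575]
ft_force: [-1.2, 0.2, 0.4]
width: 0.0514
```

Run:
```python
from h import *
s=monitor.read_state();print(s['clock'],s['ee_pos'],s['width'],s['ft_force'])
a=snap('wrist','w5');b=snap('scene','s5')
f=lambda i,w,h:cv2.resize(i,(w,h),interpolation=cv2.INTER_CUBIC)
u,v=map(int,proj('scene',(.477,-.302,.04)))
print('tray org',u-60,v-60)
cv2.imwrite('pics/m5.png',np.hstack([f(a[100:300,160:360],400,400),f(b[v-60:v+60,u-60:u+60],400,400)]))
p=s['ee_pos']
for z in(.12,.084): print('pred R2',[(q-o)*2 for q,o in zip(proj('wrist',(.686,.128,z)),(160,100))])
```

```text
11.9667 [0.68458105 0.13068149 0.19498333] 0.05136805247147343 [-1.20768229  0.15034361  0.39937625]
tray org 100 140
pred R2 [np.float64(202.36657679755456), np.float64(202.48678172227267)]
pred R2 [np.float64(202.33673980696142), np.float64(174.81840212322794)]
```

View pics/m5.png

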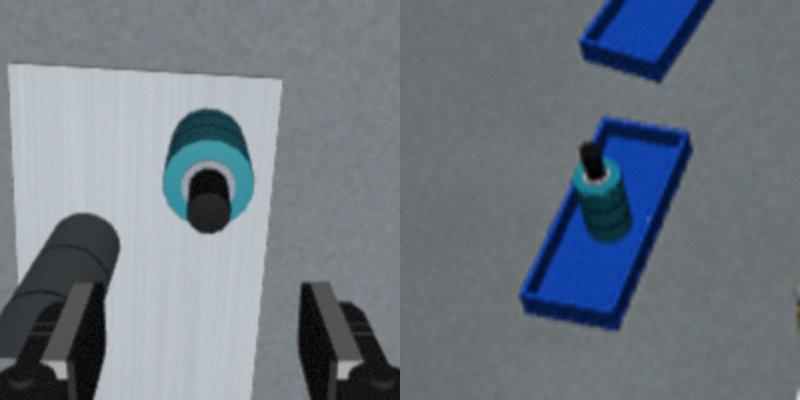

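Left panel: the R2 stub top is at (209,213), about 7 px off the prediction. Right panel: roller 1 stands upright in the middle of the blue tray at (600,195). Re-measuring R2 numerically now that the arm has settled.

Run:
```python
from h import *
a=snap('wrist','w6'); s=monitor.read_state();print(s['ee_pos'],s['eef_rot'])
h=cv2.cvtColor(a,cv2.COLOR_BGR2HSV); w=h[130:240,220:310]
print('shift vs w5',np.abs(a.astype(int)-cv2.imread('pics/w5_raw.png')).mean())
t=cv2.inRange(w,(80,90,115),(105,255,255))
q=max(cv2.findContours(t,0,1)[0],key=cv2.contourArea); e=cv2.fitEllipse(cv2.convexHull(q));print(e)
print('top face',ray('wrist',e[0][0]+220,e[0][1]+130,.084))
k=cv2.inRange(w,(0,0,0),(180,255,45)); n,l,st,c=cv2.connectedComponentsWithStats(k)
for i in range(1,n):
    if st[i,4]>80: x,y,ww,hh,_=st[i]; print(st[i],'stub top', ray('wrist',220+x+ww/2-.5,130+y+hh-.5-ww/2,.12))
print('by eye',ray('wrist',160+209/2,100+213/2,.12))
```

```text
[0.68554619 0.12672889 0.19979403] [3.14060109e+00 7.21582495e-04 1.57009989e+00]
shift vs w5 5.70005120171441
((42.398189544677734, 56.06976318359375), (42.897117614746094, 44.79165267944336), 90.3221206665039)
top face [0.68761173 0.1282698  0.084     ]
[ 33  50  20  30 493] stub top [0.68747529 0.12839767 0.12      ]
by eye [0.6890765  0.12244741 0.12      ]
```

servo_tool(
  steps=[
    [0.0015, 0.001, 0.035, 0],
    [0.0015, 0.001, 0.07, 0],
    [0.0015, 0.001, 0.098, 0],
    [0.0015, 0.001, 0.107, 0],
    [0.0015, 0.001, 0.107, 0],
    [0.0015, 0.001, 0.107, 0],
  ],
)

```text
clock: 12.62
ee_pos: [0.6875, 0.1284, 0.0939]
eef_rot: [3.139, -0.0, 1.569]
ft_force: [0.7, 0.1, 1.3]
width: 0.0513
```

servo_tool(
  steps=[
    [0, 0, 0, 0],
    [0, 0, 0, 0],
    [0, 0, 0, 0],
    [0, 0, 0, 0],
    [0, 0, 0, 0],
    [0, 0, 0, 0],
    [0, 0, 0, 0],
    [0, 0, 0, 0],
  ],
  grip=0,
  grip_force=50,
)

```text
clock: 13.28
ee_pos: [0.6874, 0.1297, 0.0943]
eef_rot: [3.138, -0.0, 1.571]
ft_force: [-2.2, -0.5, 6.7]
width: 0.0161
```

servo_tool(
  steps=[
    [0, 0, -0.02, 0],
    [0, 0, -0.06, 0],
    [0, 0, -0.1, 0],
    [0, 0, -0.14, 0],
    [0, 0, -0.175, 0],
    [0, -0.02, -0.195, 0],
    [-0.01, -0.055, -0.197, 0],
    [-0.02, -0.09, -0.197, 0],
    [-0.035, -0.125, -0.197, 0],
    [-0.055, -0.16, -0.197, 0],
    [-0.075, -0.195, -0.19, 0],
    [-0.095, -0.23, -0.17, 0],
    [-0.115, -0.25, -0.14, 0],
    [-0.119, -0.2565, -0.11, 0],
    [-0.119, -0.2565, -0.085, 0],
    [-0.119, -0.2565, -0.072, 0],
    [-0.119, -0.2565, -0.07, 0],
    [-0.119, -0.2565, -0.07, 0],
    [-0.119, -0.2565, -0.07, 0],
    [-0.119, -0.2565, -0.07, 0],
  ],
)

```text
clock: 14.95
ee_pos: [0.4311, 0.0106, 0.163]
eef_rot: [3.139, 0.0, 1.571]
ft_force: [-0.5, 0.2, -2.4]
width: 0.0162
```

Run:
```python
from h import *; from al import align
s=monitor.read_state();p=s['ee_pos'];print(s['clock'],p,s['eef_rot'],s['width'],s['ft_force'])
b=snap('scene','s7');c=snap('side','d7');w=snap('wrist','w7')
align('pics/s7_raw.png','pics/d7_raw.png',p,p[2]-.0843)
f=lambda i,w,h:cv2.resize(i,(w,h),interpolation=cv2.INTER_CUBIC)
o=[]
for n,i in(('scene',b),('side',c)):
    u,v=map(int,proj(n,(.432,.01,.06))); o.append(f(i[v-35:v+35,u-35:u+35],400,400))
cv2.imwrite('pics/m7.png',np.hstack(o))
```

```text
14.95 [0.43114416 0.01064251 0.16304022] [3.13875459e+00 2.71648759e-05 1.57117324e+00] 0.016224098473347093 [-0.4946316   0.15029337 -2.40905167]
scene roller-TCP px [-0.2 -0.2 -0.3 -0.3 -0.3 -0.3 -0.4 -0.4] flange px -0.32 pin px [-0.4 -0.4  0.1  0.1 -2.4]
side roller-TCP px [-0.4  0.   0.   0.   0.  -0.  -0.  -0. ] flange px -0.55 pin px [-0.1 -0.1 -0.1 -0.1 -0.1]
roller [0.43024197 0.00973026] flange [0.42877488 0.00939403] pin [0.43050536 0.00932671]
```

View pics/m7.png

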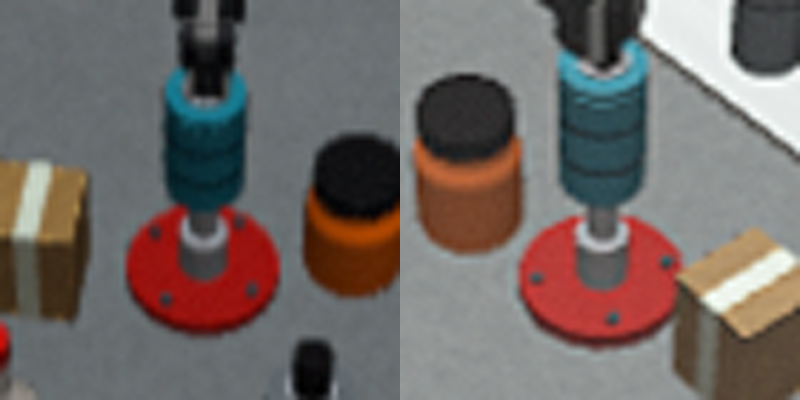

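The roller (scene 205, side 602) is in line with the pin in both views. Descending with the force watched.

servo_tool(
  steps=[
    [0, 0, 0.003, 0],
    [0, 0, 0.006, 0],
    [0, 0, 0.009, 0],
    [0, 0, 0.012, 0],
    [0, 0, 0.016, 0],
    [0, 0, 0.02, 0],
    [0, 0, 0.024, 0],
    [0, 0, 0.028, 0],
    [0, 0, 0.03, 0],
    [0, 0, 0.03, 0],
  ],
)

```text
clock: 15.93
ee_pos: [0.4299, 0.0105, 0.1313]
eef_rot: [-3.141, -0.0, 1.571]
ft_force: [-0.5, -0.2, -1.9]
width: 0.0166
```

servo_tool(
  steps=[
    [0, 0, 0.0015, 0],
    [0, 0, 0.003, 0],
    [0, 0, 0.004, 0],
    [0, 0, 0.005, 0],
    [0, 0, 0.0055, 0],
    [0, 0, 0.0055, 0],
    [0, 0, 0.0055, 0],
  ],
)

```text
clock: 16.52
ee_pos: [0.43, 0.0105, 0.1264]
eef_rot: [3.141, 0.0, 1.571]
ft_force: [-0.4, -0.2, -1.7]
width: 0.0161
```

servo_tool(
  steps=[
    [0, 0, 0.0005, 0],
    [0, 0, 0.001, 0],
    [0, 0, 0.0015, 0],
    [0, 0, 0.0015, 0],
    [0, 0, 0.0015, 0],
  ],
)

```text
clock: 16.93
ee_pos: [0.4304, 0.0105, 0.1262]
eef_rot: [3.14, 0.0, 1.571]
ft_force: [-3.0, 0.9, 8.5]
width: 0.0166
```

It stopped at the step (rim at 42 mm, about +10 N), so this one has a small bore. It goes to the plywood tray at about (0.456, 0.322).

servo_tool(
  steps=[
    [0, 0, -0.005, 0],
    [0, 0, -0.025, 0],
    [0, 0, -0.055, 0],
    [0, 0, -0.068, 0],
    [0.01, 0.005, -0.07, 0],
    [0.05, 0.01, -0.07, 0],
    [0.09, 0.015, -0.07, 0],
    [0.13, 0.02, -0.07, 0],
    [0.17, 0.026, -0.07, 0],
    [0.21, 0.026, -0.07, 0],
    [0.25, 0.026, -0.07, 0],
    [0.285, 0.026, -0.07, 0],
    [0.305, 0.026, -0.07, 0],
    [0.311, 0.026, -0.06, 0],
    [0.311, 0.026, -0.04, 0],
    [0.311, 0.026, -0.02, 0],
    [0.311, 0.026, -0.015, 0],
    [0.311, 0.026, -0.015, 0],
    [0.311, 0.026, -0.015, 0],
  ],
)

```text
clock: 18.52
ee_pos: [0.456, 0.3211, 0.1395]
eef_rot: [-3.141, 0.001, 1.57]
ft_force: [-0.6, 0.1, -1.6]
width: 0.0164
```

Run:
```python
from h import *
s=monitor.read_state();p=s['ee_pos'];print(s['clock'],p,s['width'],s['ft_force'])
b=snap('scene','s8');c=snap('side','d8')
for n,i in(('scene',b),('side',c)):
    h=cv2.cvtColor(i,cv2.COLOR_BGR2HSV);u,v=map(int,proj(n,(.456,.3215,.06)));w=h[v-45:v+45,u-45:u+45]
    t=cv2.inRange(w,(80,90,30),(105,255,255));k,l,st,ce=cv2.connectedComponentsWithStats(t);j=1+st[1:,4].argmax()
    print(n,ray(n,*(ce[j]+[u-45,v-45]),p[2]-.0843+.04))
```

```text
18.5167 [0.45600766 0.32113912 0.1394719 ] 0.016391168186750498 [-0.63131263  0.13562038 -1.57440418]
scene [0.46341378 0.31775268 0.0951719 ]
side [0.45274457 0.31652617 0.0951719 ]
```

servo_tool(
  steps=[
    [0, 0, 0.01, 0],
    [0, 0, 0.022, 0],
    [0, 0, 0.032, 0],
    [0, 0, 0.04, 0],
    [0, 0, 0.0445, 0],
    [0, 0, 0.047, 0],
    [0, 0, 0.0485, 0],
    [0, 0, 0.0495, 0],
    [0, 0, 0.0502, 0],
    [0, 0, 0.0507, 0],
    [0, 0, 0.051, 0],
    [0, 0, 0.051, 0],
    [0, 0, 0.051, 0],
  ],
)

```text
clock: 19.7
ee_pos: [0.4563, 0.3217, 0.0893]
eef_rot: [3.141, -0.001, 1.571]
ft_force: [0.1, 0.5, 1.4]
width: 0.0166
```

Touching the floor (weight off). Releasing and going clear.

servo_tool(
  steps=[
    [0, 0, 0.0003, 0],
    [0, 0, 0.0003, 0],
    [0, 0, 0.0003, 0],
    [0, 0, 0.0003, 0],
    [0, 0, 0.0003, 0],
  ],
  grip=60,
)

```text
clock: 20.12
ee_pos: [0.4561, 0.3215, 0.0885]
eef_rot: [3.141, -0.0, 1.571]
ft_force: [0.3, -0.7, 0.7]
width: 0.0515
```

servo_tool(
  steps=[
    [0, 0, -0.02, 0],
    [0, 0, -0.06, 0],
    [0, 0, -0.1, 0],
    [0, 0, -0.14, 0],
    [-0.04, 0, -0.15, 0],
    [-0.08, 0, -0.15, 0],
    [-0.1, 0, -0.15, 0],
    [-0.1, 0, -0.15, 0],
    [-0.1, 0, -0.15, 0],
    [-0.1, 0, -0.15, 0],
  ],
)

```text
clock: 20.95
ee_pos: [0.4562, 0.222, 0.2385]
eef_rot: [3.141, -0.001, 1.571]
ft_force: [-0.6, 0.4, -0.2]
width: 0.0512
```

Run:
```python
from h import *
s=monitor.read_state();print(s['clock'],s['ee_pos'],s['width'],s['ft_force'])
a=snap('scene','s9');cv2.imwrite('pics/s9.png',cv2.resize(a[90:310,110:410],(800,587),interpolation=cv2.INTER_CUBIC))
```

```text
20.95 [0.45615259 0.22202498 0.23852304] 0.05115693591100399 [-0.60334477  0.36379945 -0.23738871]
```

View pics/s9.png

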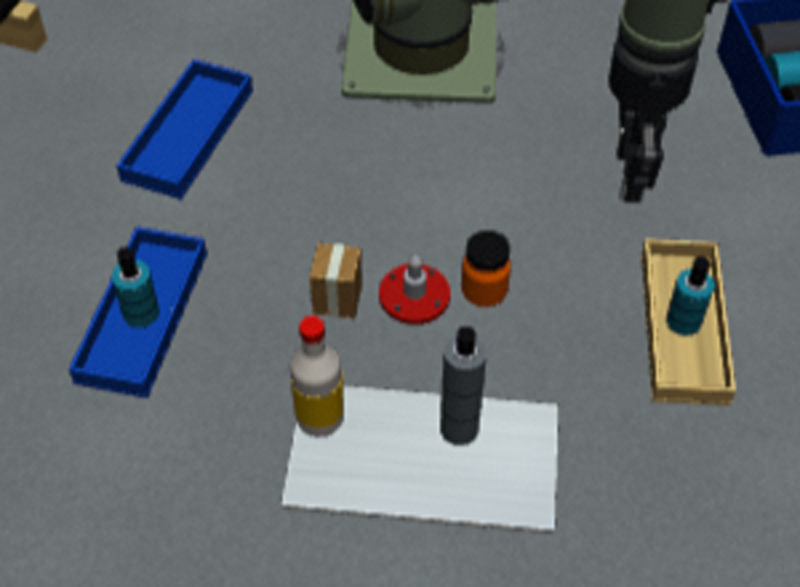

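Both rollers stand upright: one in the far blue tray at (137,290), one in the plywood tray at (690,300). The bystanders are undisturbed and the arm is clear.

```bash
python3 -c "
from bench import env
print(env.hand_in())"
```

```text
the job is handed in; nothing more can be done
None
```

Both rollers are gauged and sorted, and I handed the job in at about 21 s of the 69 s allowed.

- **First roller (nearer the bottle):** it slid past the step to the red flange, with its rim at about 12 mm and almost no force. That makes it large bore, so I stood it in the blue tray farther from the base.
- **Second roller:** it stopped at the step, with its rim at about 42 mm and roughly 10 N of contact. That makes it small bore, so I stood it in the plywood tray.

The last picture showed both rollers upright near the middle of their trays. The bystanders stood upright with no visible shift, and the arm was clear with the gripper open.

Two readings disagreed:
- **Pin position:** the camera estimates differed by up to 3 mm along x, so I aligned each roller to the pin by comparing the two in the same image.
- **Second roller before its grasp:** the first fix was 4 mm off because the arm was still settling, so I measured it again before gripping.

I used 11 pictures, one over the budget.

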